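# Run the measuring slide up to its index stop

### The arm

A 6-joint arm with a two-finger parallel gripper is mounted at the origin on a cart in front of the work surface, level with it; the furniture and walls round the work are solid. World frame = base frame: x ahead of the robot, y to its left, z up, the work surface at z = 0. Lengths are in m, angles in degrees, forces in N, time in s.
With the tool pointing down it reaches from about 0.3 to 0.775 m from the base axis. Payload 14.6 kg.
Tool frame: the origin (TCP) lies at the very end of the fingers, on their centre line; the grasp point (between the pads) lies 19 mm behind it (ctrl.grip_depth is the distance from the TCP to the grasp point, in m); z points along the fingers, y is the line along which they close (so a half turn about z gives the same grasp; the last joint's range is limited). The gripper opens to 94 mm and grips with 3 to 60 N. Pads are 16 mm wide; open, the fingers measure 119 mm over their backs; the gripper's body (75 mm by 177 mm) begins 78 mm behind the grasp point.
Start: joints at [62.132, 17.183, 87.147, -0, 75.671, -3.816], TCP at [0.224, 0.502, 0.174] pointing down, gripper open.
Joint ranges: [-173.82, 173.82], [-45.26, 126.66], [13.44, 144.39], [-59.66, 239.66], [0, 175.72], [-146.38, 146.38]. Speed limits (degrees/s): [127.2, 127.2, 147.25, 180, 180, 180].

### API

Orientations are given as [roll, pitch, yaw] about the fixed x, y, z axes, in that order (R = Rz(yaw) Ry(pitch) Rx(roll)).
In Python, from station import ctrl, cam, workorder, sensors gives the robot as it stands (ctrl), with the cameras (cam), the job (workorder) and the readings (sensors).
- The arm moves only by the shell command python3 jog.py, which reads ROWS from standard input. ROWS is a JSON list of rows, 1 to 8 of them, each of 7 numbers: dx, dy, dz in m, then a rotation vector rx, ry, rz in degrees, then the opening from 0.0 (shut) to 1.0 (fully open); each row is the pose to reach, as a shift and turn from the pose commanded when the command began, along the tool's axes at that moment; what a row does not reach only later rows make up. A row lasts 1/10 s, in which the tool goes at most 0.05 m and 8.59 degrees, less where a joint would pass 70% of its speed; a pose out of reach is approached as far as the arm can. The fingers move at their own pace and stop on an object; the grip force is fixed at half the most. Time passes only in rows, so rows that do not move let the fingers close. It prints the time, the measured TCP pose, the force, the opening and the grip force at its end. Input that does not fit is refused with a message, and nothing moves.
- sensors.read_state(): the state, without advancing time (a new reading comes with each control period).
- cam.get_image(name): name is "side" or "top" or "wrist"; returns a dict with "img" (420x560x3 uint8, red, green, blue), "fx", "fy", "cx", "cy" (pixels), "origin" and "rotation" of the camera in the world; the wrist camera has in their place "tool_from_camera" (4x4, takes a point from camera to tool coordinates, whose origin is the TCP and whose axes are the flange's). Camera axes: x right, y down, z forward; pixel columns grow to the right and rows downward; lengths in m; the calibration is good to about 2 mm. A picture is of the moment at which its call begins: read the wrist's pose just before it. There is no depth.
- workorder.close_job(): hands the job in; it is judged then, once.
The state is a dict: "t": time; "q": joint angles; "qvel": joint speeds; "effort": joint torques, N m; "tool_pos": TCP position; "ee_rot": TCP orientation; "force": force on the tool from outside, world axes, zero at the start; "ft_torque": the same for the moment, N m; "opening": opening from 0.0 (shut) to 1.0 (fully open); "grip_force": force on a finger pad.
Only numpy, scipy, OpenCV 4.12 (cv2) and the standard library are available. Lean on these libraries where they do the work, as an engineer would, in place of code of your own. Each camera call takes 0.05 s, during which the arm holds its last target. There are 200 camera calls.

### The job

Set the model measuring slide: press down the black thumb pad in the middle of the carriage to free its brake and, keeping the pad pressed, push the carriage along the rail until it rests against the index stop (the stop with the arrow-shaped plate), then let go so that the brake holds it there. Never drag the carriage with the pad up, use the fingertips only without gripping anything, keep the fingers off the plaster model, and leave the things standing round the slide where they are.

Things in the scene. Friction and masses are not known exactly. Their poses are not given: they have to be found in the camera images.
- slide_base: Dark steel base of the measuring slide, fixed to the bench, 90 x 400 mm and 10 mm high, with a 36 mm wide aluminium rail along it up to 20 mm above the bench and a tick scale along the front edge. Origin: centre of its underside on the bench. Its y axis runs along the rail, its x axis points across it to the back, z up.
- carriage (a joint): Position of the carriage along the slide base's +y axis in m, 0 in the middle of the rail. The carriage is an aluminium plate, 90 mm long along the rail and 76 mm wide, top 31 mm above the bench, with a stage plate behind it that reaches 100 mm back from the rail's centre line. With the pad up, a friction brake of about 20 N holds it; with the pad well down it slides with 1 to 2 N.
- carriage_mid (a point): Centre of the carriage, on the rail's centre line, at the height of its top face (31 mm above the bench).
- brake_pad (a joint): How far the thumb pad is pressed down, in m: about 0 at rest (brake holding), 0.006 fully down. The brake eases as the pad goes down and is free from about 0.003 (7 to 8 N); fully down takes 8 to 9 N. The pad springs back up when let go.
- pad_top (a point): Centre of the floor of the black thumb pad in the middle of the carriage (44 mm above the bench at rest; moves with the pad). The pad is a saddle, 58 mm along the rail by 36 mm across, with a 6 mm thick ridge standing 8 mm above the floor at each end; the fingertips fit between the ridges, 46 mm apart along the rail, and can push against them.
- mounted_model: Plaster jaw model, 52 x 68 x 32 mm, fixed on the stage plate of the carriage, its near side 44 mm behind the pad's centre, top 63 mm above the bench. Not to be touched by the fingers. Origin: centre of its underside.
- index_stop: The marked stop: steel clamp over the rail, 64 mm across by 20 mm along it, top 32 mm above the bench, bearing an arrow-shaped steel plate that points to the front (-x of slide_base): head 32 mm wide, tip 70 mm before the centre line. Fixed; at either end of the rail. Origin on the bench under its centre; axes as slide_base.
- index_stop_mid (a point): Top centre of the index stop, on the rail's centre line, 32 mm above the bench. With the carriage resting against the stop, the horizontal distance to carriage_mid is 55 mm.
- plain_stop: The other stop: same steel clamp and screw head, without the arrow plate, at the other end of the rail. Fixed. Origin on the bench under its centre.
- amber_bottle: Small bottle with a white cap, 41 mm wide and 92 mm high, loose, behind the slide. Bystander. Origin: centre of its underside.
- spare_model: Grey plaster jaw model, 52 x 68 x 32 mm, loose on the bench behind the slide. Bystander. Origin: centre of its underside.
- tweezers: Steel tweezers, 128 mm long, 8 mm high, lying behind the slide. Bystander. Origin: centre of the underside.
- etch_bottle: White dropper bottle with a green cap, 30 mm wide and 62 mm high, loose beyond the right end of the slide. Bystander. Origin: centre of its underside.
- wax_jar: White jar with a red lid, 50 mm wide and 45 mm high, loose beyond the left end of the slide. Bystander. Origin: centre of its underside.
- orange_wedge: Orange plastic wedge, 52 mm long and 9 mm high, lying in front of the slide. Bystander. Origin: centre of its underside.

How it is judged (in metres and radians):
On the way, in this order (a step that is already met when the one before it is completed fails the run):
1. the thumb pad is pressed down, with the carriage still away from the index stop (value of joint brake_pad above 0.0015 m and horizontal distance between carriage_mid and index_stop_mid above 0.06 m), for 0.1 s.
2. the carriage has been pushed up to the index stop (horizontal distance between carriage_mid and index_stop_mid below 0.058 m), for 0.1 s.
At the end, for the whole second after the job is handed in: The carriage rests against the index stop (gap under 3 mm), at rest, and the thumb pad has sprung back up (within 1 mm) so that the brake holds (horizontal distance between carriage_mid and index_stop_mid below 0.058 m and value of joint brake_pad below 0.001 m and not (velocity of joint carriage above 0.005 m/s or velocity of joint carriage below -0.005 m/s)); the robot touches nothing.
It fails at once if the carriage is dragged (faster than 10 mm/s) while the pad is up and the brake holds (value of joint brake_pad below 0.0002 m and (velocity of joint carriage above 0.01 m/s or velocity of joint carriage below -0.01 m/s)).
It fails at once if the fingers push on the plaster model on the carriage (over 2 N) (contact force between the fingers and mounted_model above 2 N).
It fails at once if a bystander is moved more than 15 mm or lifted (distance of any of amber_bottle, spare_model, tweezers, etch_bottle, wax_jar, orange_wedge from where it was at the start of the episode above 0.015 m).
It also fails if it takes over 35 s, if anything falls off the work surface, if the arm or the gripper's body presses on something with over 40 N, if the wrist force passes 120 N, or if a joint passes its speed limit or range.

## Working session

There is one attempt and no reset: what is moved stays moved. The work goes in short steps, Python scripts to look and compute and a shell command to move; the robot and the scene stay as the last step left them, time stands still between calls to the robot, and variables do not carry over. Pictures are saved under pics/ and viewed, at most 10 in all, crops included, and the job is handed in when it is done.

```bash
ls; mkdir -p pics; python3 - <<'E'
from station import ctrl, cam, workorder, sensors
import cv2,numpy as np
s=sensors.read_state();print(s)
for n in("top","side"):
    d=cam.get_image(n);cv2.imwrite(f"pics/{n}0.png",cv2.cvtColor(d["img"],cv2.COLOR_RGB2BGR))
    print(n,{k:np.round(v,4).tolist() for k,v in d.items() if k!="img"})
E
```

```text
jog.py
pics
station.py
{'t': 0.0, 'q': array([ 6.21321834e+01,  1.72159038e+01,  8.71796256e+01,  7.55200885e-04,
        7.56707239e+01, -3.81655811e+00]), 'qvel': array([ 0.00626602, -0.07912203,  0.06035164,  0.10298253,  0.00945678,
        0.05032584]), 'effort': array([-3.63433232e-03, -5.31800151e+01, -3.52734053e+01,  7.06392643e-02,
        2.44160666e-02, -6.64644745e-05]), 'tool_pos': array([0.22402086, 0.50198527, 0.1735887 ]), 'ee_rot': array([-1.79933942e+02, -5.13983490e-03,  1.55948551e+02]), 'force': array([ 0.30360513, -0.452198  , -0.60143412]), 'ft_torque': array([-0.00821427, -0.02569452,  0.01944102]), 'grip_force': 0.0, 'opening': 1.0001141725270868}
top {'fx': 429.4322, 'fy': 429.4322, 'cx': 276.47, 'cy': 200.4097, 'origin': [0.5206, 0.1866, 1.1219], 'rotation': [-176.3239, -0.1464, -89.2677]}
side {'fx': 468.2093, 'fy': 468.2093, 'cx': 282.5301, 'cy': 214.0916, 'origin': [0.3931, -0.687, 0.5118], 'rotation': [-116.4512, -1.5126, -13.4099]}
```

View pics/top0.png

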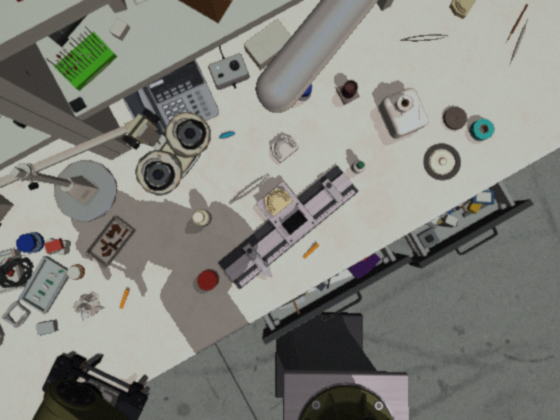

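View pics/side0.png

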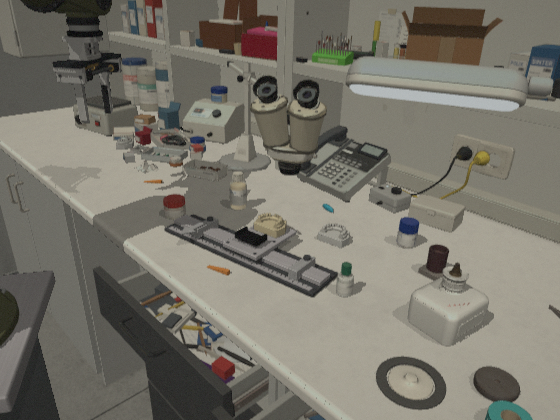

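The top view shows the slide running from about (225,275) to (352,185), the pad at (294,221) and the jaw model at (278,200). The wax jar is at (207,281) and the etch bottle at (358,166). I'll enlarge it to identify the stops.

```bash
python3 - <<'E'
import cv2
a=cv2.imread("pics/top0.png")[150:305,190:380];b=cv2.imread("pics/side0.png")[190:310,150:370]
cv2.imwrite("pics/c0.png",cv2.resize(a,None,fx=4,fy=3.85,interpolation=cv2.INTER_CUBIC)[:597])
cv2.imwrite("pics/c1.png",cv2.resize(b,None,fx=3.6,fy=3.6,interpolation=cv2.INTER_CUBIC))
E
```

```text
(no output)
```

View pics/c0.png

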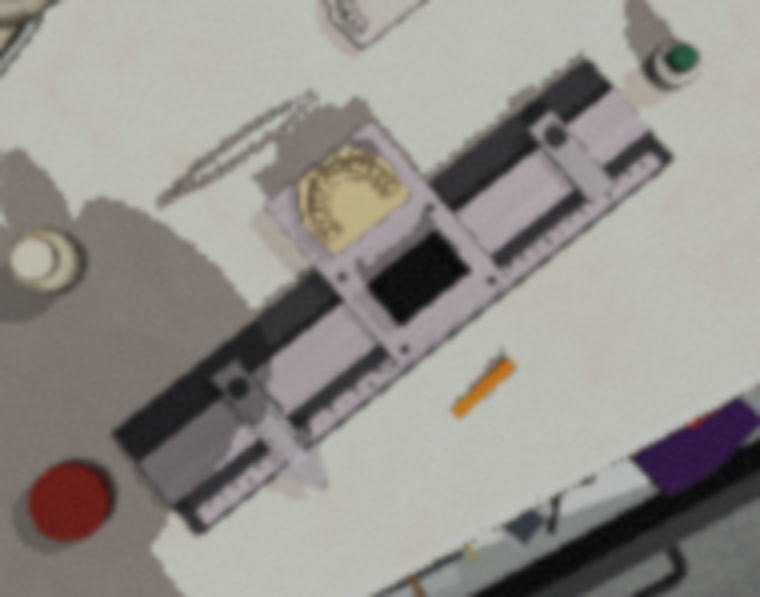

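View pics/c1.png

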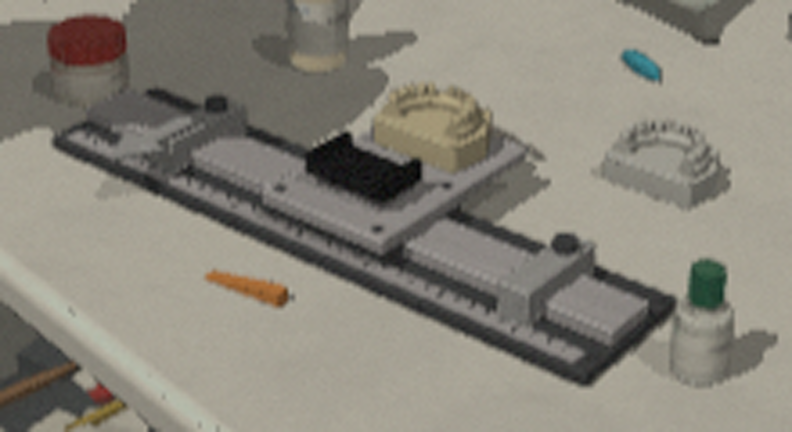

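The crops show the index stop with its arrow plate at the left end, at crop (262,415) with its tip at (322,487). The plain stop is at the right end. The black pad is centred at crop (418,279), with the model behind it. Next I'll measure.

```bash
cat > h.py <<'E'
import numpy as np,cv2
from scipy.spatial.transform import Rotation as R
def ray(d,uv):
    return R.from_euler("xyz",d["rotation"],degrees=True).apply([(uv[0]-d["cx"])/d["fx"],(uv[1]-d["cy"])/d["fy"],1])
def hit(d,uv,z):
    r=ray(d,uv);o=np.array(d["origin"]);return o+r*(z-o[2])/r[2]
def two(d1,u1,d2,u2):
    o1,o2=np.array(d1["origin"]),np.array(d2["origin"]);a,b=ray(d1,u1),ray(d2,u2)
    k=np.linalg.lstsq(np.c_[a,-b],o2-o1,rcond=None)[0];p,q=o1+k[0]*a,o2+k[1]*b
    return (p+q)/2,np.linalg.norm(p-q)
def pad(d,box):
    x0,y0,x1,y1=box;m=(d["img"][y0:y1,x0:x1].max(2)<28).astype(np.uint8)
    n,_,s,c=cv2.connectedComponentsWithStats(m);i=1+s[1:,4].argmax();return c[i]+[x0,y0],s[i]
E
python3 - <<'E'
from station import ctrl, cam, workorder, sensors
from h import *
t=cam.get_image("top");s=cam.get_image("side")
f=lambda x,y:(190+(x+.5)/4-.5,150+(y+.5)/3.85-.5)
P={k:hit(t,f(*c),z) for k,c,z in[("LB",(115,432),.01),("RB",(585,55),.01),("RF",(670,158),.01),("LF",(195,533),.01),("idx_screwside",(215,372),.032),("tip",(322,487),.036),("plain",(570,155),.032),("carFL",(402,352),.031),("carFR",(495,282),.031),("etch",(683,57),.062),("jar",(70,502),.045)]}
for k,v in P.items():print(k,v.round(4))
c=(P["LB"]+P["RB"]+P["RF"]+P["LF"])/4
y=(P["LB"]-P["RB"]+P["LF"]-P["RF"]);print("len",np.linalg.norm(y)/2,"wid",np.linalg.norm(P["LB"]+P["RB"]-P["RF"]-P["LF"])/2);y/=np.linalg.norm(y);x=np.array([y[1],-y[0],0])
print("c",c,"y",y,"yaw",np.degrees(np.arctan2(-y[0],y[1])))
pt,st=pad(t,(270,200,325,245));ps,ss=pad(s,(225,220,275,250));print(pt,st,ps,ss)
for q in(hit(t,pt,.046),two(t,pt,s,ps)[0]):print("pad",q,"along",(q-c)@y,"across",(q-c)@x)
print(two(t,pt,s,ps)[1])
for k in P:print(k,((P[k]-c)@x).round(4),((P[k]-c)@y).round(4))
E
```

```text
LB [0.432 0.332 0.01 ]
RB [0.6895 0.0309 0.01  ]
RF [ 0.6202 -0.0246  0.01  ]
LF [0.3659 0.2794 0.01  ]
idx_screwside [0.4736 0.2668 0.032 ]
tip [0.4001 0.1982 0.036 ]
plain [0.6194 0.0433 0.032 ]
carFL [0.4881 0.1489 0.031 ]
carFR [0.5348 0.0904 0.031 ]
etch [ 0.6811 -0.0228  0.062 ]
jar [0.3896 0.3544 0.045 ]
len 0.39625765075991026 wid 0.08664263850784207
c [0.52690144 0.15439921 0.01      ] y [-0.64581289  0.76349572  0.        ] yaw 40.2266505583043
[293.94308943 221.58130081] [ 13  11  23  22 246] [250.11618257 236.79253112] [ 10   7  32  19 241]
pad [0.53724705 0.14035254 0.046     ] along -0.017405895007173624 across -0.0011726918096004423
pad [0.53608458 0.14035164 0.04140229] along -0.01665583810915992 across -0.0020608139667122665
0.0024976497472271077
LB 0.0422 0.1969
RB 0.0444 -0.1993
RF -0.0444 -0.1969
LF -0.0422 0.1994
idx_screwside 0.0319 0.1203
tip -0.0685 0.1153
plain -0.0012 -0.1446
carFL -0.0332 0.0208
carFR -0.0353 -0.054
etch 0.0033 -0.2349
jar 0.0243 0.2413
```

```bash
echo '[[-0.04,-0.0185,0,0,0,5,0],[-0.08,-0.037,0,0,0,10,0],[-0.12,-0.0555,0,0,0,15,0],[-0.16,-0.074,0,0,0,20,0],[-0.2,-0.0925,0,0,0,25,0],[-0.24,-0.111,0,0,0,25.7,0],[-0.28,-0.1295,0,0,0,25.7,0],[-0.32,-0.148,0,0,0,25.7,0]]' | python3 jog.py
cat > go.py <<'E'
import sys
from station import ctrl, cam, workorder, sensors
from h import *
s=sensors.read_state();r=R.from_euler("xyz",s["ee_rot"],degrees=True)
g=np.array([float(v) for v in sys.argv[1:4]])
print(s["t"],s["tool_pos"].round(4),s["ee_rot"].round(2),s["force"].round(2),"tool shift",r.inv().apply(g-s["tool_pos"]).round(4))
w=R.from_euler("xyz",[180,0,40.2266+90],degrees=True);print("turn",(r.inv()*w).as_rotvec(degrees=True).round(2))
E
python3 go.py .534 .146 .08
```

```text
t: 1.0
tool_pos: [0.457, 0.2351, 0.1742]
ee_rot: [180.0, 0.0, 130.2]
force: [-0.1, 0.2, -0.1]
opening: 0.359
grip_force: 0.0
1.0 [0.457  0.2351 0.1742] [179.99   0.   130.24] [-0.06  0.18 -0.1 ] tool shift [-0.1178  0.0013  0.0942]
turn [0.01 0.   0.02]
```

```bash
echo '[[-0.04,0,0.01,0,0,0,0],[-0.08,0.001,0.03,0,0,0,0],[-0.118,0.001,0.06,0,0,0,0],[-0.118,0.001,0.094,0,0,0,0],[-0.118,0.001,0.094,0,0,0,0],[-0.118,0.001,0.094,0,0,0,0]]' | python3 jog.py
python3 go.py .534 .146 .05
python3 - <<'E'
from station import ctrl, cam, workorder, sensors
import cv2
a=[cv2.cvtColor(cam.get_image(n)["img"],cv2.COLOR_RGB2BGR) for n in("side","wrist")]
b=cv2.resize(a[0][150:310,150:350],(500,400),interpolation=cv2.INTER_CUBIC)
cv2.imwrite("pics/a1.png",b);cv2.imwrite("pics/w1.png",a[1])
E
```

```text
t: 1.6
tool_pos: [0.5329, 0.1475, 0.0808]
ee_rot: [-180.0, -0.0, 130.3]
force: [0.8, 0.1, 0.1]
opening: 0.008
grip_force: 0.0
1.6 [0.5329 0.1475 0.0808] [-1.7997e+02 -2.0000e-02  1.3026e+02] [0.76 0.13 0.08] tool shift [-0.0019 -0.0001  0.0308]
turn [-0.03 -0.02  0.04]
```

View pics/a1.png

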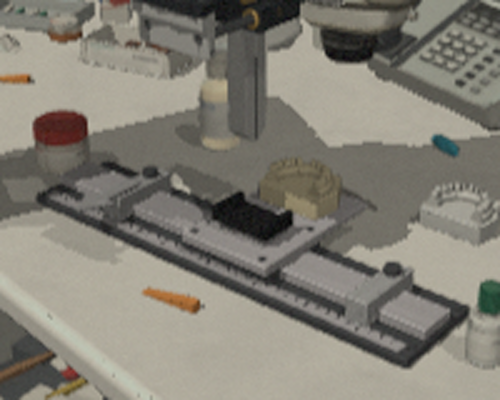

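View pics/w1.png

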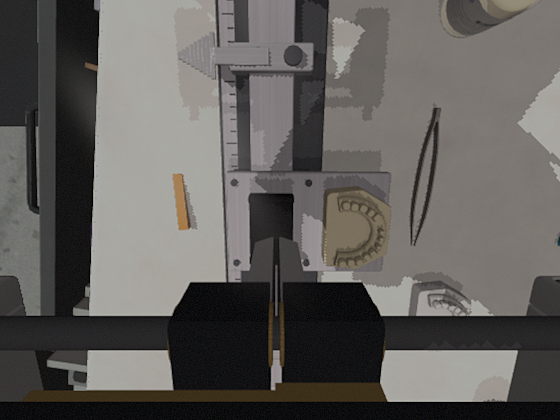

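The wrist view shows the index stop with its arrow at (250,55), and the carriage's edge facing the stop at row 172. The pad spans columns 249–293, with its far edge at row 195. The fingertips are over the pad at about (277,240). I'll check the measurements against the wrist camera.

```bash
python3 - <<'E'
from station import ctrl, cam, workorder, sensors
from h import *
s=sensors.read_state();d=cam.get_image("wrist");T=np.array(d["tool_from_camera"]);r=R.from_euler("xyz",s["ee_rot"],degrees=True)
def h(u,v,z):
    o=T[:3,3];k=T[:3,:3]@[(u-d["cx"])/d["fx"],(v-d["cy"])/d["fy"],1]
    O=s["tool_pos"]+r.apply(o);K=r.apply(k);p=O+K*(z-O[2])/K[2];return r.inv().apply(p-s["tool_pos"]).round(4)
print(s["t"],s["tool_pos"])
for n,a in dict(padL=(249,195,.052),padR=(293,195,.052),carL=(229,172,.031),carR=(390,172,.031),stopnear=(292,72,.032),stopfar=(292,43,.032),railL=(250,110,.02),railR=(294,110,.02)).items():print(n,h(*a))
E
```

```text
1.7 [0.53366021 0.14805578 0.08213714]
padL [ 0.0218 -0.0192  0.0301]
padR [0.0218 0.0149 0.0301]
carL [ 0.0367 -0.0372  0.051 ]
carR [0.0367 0.0962 0.0513]
stopnear [0.1134 0.014  0.05  ]
stopfar [0.1335 0.0137 0.05  ]
railL [ 0.0863 -0.0196  0.062 ]
railR [0.0863 0.0165 0.0621]
```

```bash
echo '[[-0.001,-0.002,0.012,0,0,0,0],[-0.001,-0.002,0.024,0,0,0,0],[-0.001,-0.002,0.031,0,0,0,0],[-0.001,-0.002,0.031,0,0,0,0],[-0.001,-0.002,0.031,0,0,0,0]]' | python3 jog.py; python3 go.py .534 .146 .038
```

```text
t: 2.25
tool_pos: [0.5322, 0.1452, 0.049]
ee_rot: [-180.0, -0.0, 130.2]
force: [0.3, -0.6, 0.1]
opening: 0.009
grip_force: 0.0
2.25 [0.5322 0.1452 0.049 ] [-1.7998e+02 -1.0000e-02  1.3025e+02] [ 0.33 -0.59  0.06] tool shift [-0.0006  0.0019  0.011 ]
turn [-0.02 -0.01  0.02]
```

```bash
echo '[[0,0,0.002,0,0,0,0],[0,0,0.004,0,0,0,0],[0,0,0.006,0,0,0,0],[0,0,0.007,0,0,0,0],[0,0,0.007,0,0,0,0]]' | python3 jog.py; python3 go.py .534 .146 .038
```

```text
t: 2.75
tool_pos: [0.5321, 0.1452, 0.042]
ee_rot: [-180.0, -0.0, 130.2]
force: [-0.2, 0.5, 0.1]
opening: 0.004
grip_force: 0.0
2.75 [0.5321 0.1452 0.042 ] [-179.99   -0.    130.25] [-0.22  0.47  0.11] tool shift [-0.0006  0.002   0.004 ]
turn [-0.01 -0.    0.02]
```

```bash
echo '[[0,0,0.001,0,0,0,0],[0,0,0.002,0,0,0,0],[0,0,0.002,0,0,0,0]]' | python3 jog.py; echo '[[0,0,0.001,0,0,0,0],[0,0,0.002,0,0,0,0],[0,0,0.002,0,0,0,0]]' | python3 jog.py
```

```text
t: 3.05
tool_pos: [0.5321, 0.1452, 0.04]
ee_rot: [-180.0, -0.0, 130.2]
force: [1.0, 0.6, -0.3]
opening: 0.003
grip_force: 0.0
t: 3.35
tool_pos: [0.5321, 0.1452, 0.038]
ee_rot: [-180.0, -0.0, 130.2]
force: [-0.1, -0.2, -0.0]
opening: 0.008
grip_force: 0.0
```

No contact at z = 38 mm, where the pad should already be fully down, so I'm looking before going lower.

```bash
python3 - <<'E'
from station import ctrl, cam, workorder, sensors
import cv2,numpy as np
a=[cv2.cvtColor(cam.get_image(n)["img"],cv2.COLOR_RGB2BGR) for n in("side","wrist")]
b=cv2.resize(a[0][195:275,205:305],(500,400),interpolation=cv2.INTER_CUBIC)
c=cv2.resize(a[1][140:300,170:420],(500,320),interpolation=cv2.INTER_CUBIC)[:200]
b=np.clip(b.astype(float)*2,0,255).astype(np.uint8);c=np.clip(c.astype(float)*2,0,255).astype(np.uint8)
cv2.imwrite("pics/a2.png",np.vstack([b,c]))
E
```

```text
(no output)
```

View pics/a2.png

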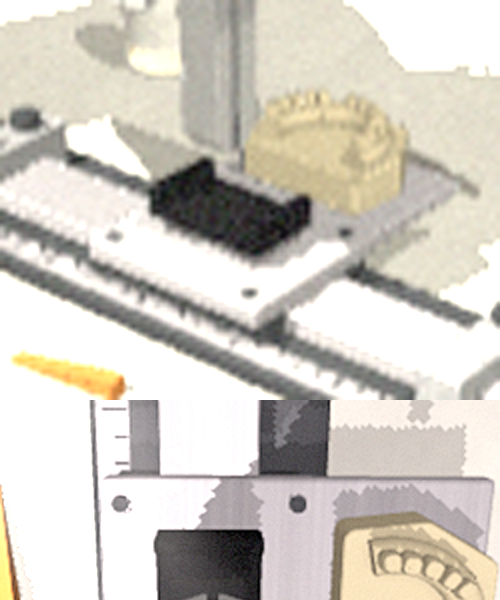

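The side view shows the fingertips still above the pad: tip at about (247,224), pad floor at about (252,237). The wrist view has them within the pad's width. I'll compare the projected tip with its reported height.

```bash
python3 - <<'E'
from station import ctrl, cam, workorder, sensors
from h import *
s=sensors.read_state();print(s["tool_pos"])
d=cam.get_image("side");M=R.from_euler("xyz",d["rotation"],degrees=True)
def pr(p):
    c=M.inv().apply(np.array(p)-d["origin"]);return np.round([d["fx"]*c[0]/c[2]+d["cx"],d["fy"]*c[1]/c[2]+d["cy"]],1)
y=np.array([-.6458,.7635]);x=np.array([.7635,.6458]);tp=s["tool_pos"]
for z in(.038,.044,.05,.056):print("tip z",z,[pr([*(tp[:2]+a*x+b*y),z]) for a,b in((0,0),(-.0125,-.008),(-.0125,.008),(.0125,-.008))])
pc=tp[:2]-.008*y
print("pad corners z.044/.052:",[pr([*(pc+a*x+b*y),z]) for z in(.044,.052) for a,b in((-.018,.029),(-.018,-.029),(.018,.029),(.018,-.029))])
E
```

```text
[0.53216935 0.14517906 0.03812507]
tip z 0.038 [array([248.5, 237.3]), array([247.5, 240.8]), array([241.5, 238.4]), array([255.3, 236.2])]
tip z 0.044 [array([248.4, 234.7]), array([247.5, 238.2]), array([241.5, 235.8]), array([255.3, 233.6])]
tip z 0.05 [array([248.4, 232.1]), array([247.5, 235.7]), array([241.4, 233.2]), array([255.3, 231.1])]
tip z 0.056 [array([248.4, 229.6]), array([247.4, 233. ]), array([241.4, 230.7]), array([255.3, 228.5])]
pad corners z.044/.052: [array([234.9, 234.9]), array([256.9, 243.8]), array([246.3, 228.4]), array([268. , 236.9]), array([234.8, 231.5]), array([256.9, 240.3]), array([246.3, 225.1]), array([268.1, 233.5])]
```

```bash
python3 - <<'E'
from station import ctrl, cam, workorder, sensors
from h import *
d=cam.get_image("wrist");T=np.linalg.inv(np.array(d["tool_from_camera"]))
for z in(0,-.01,-.02,-.03,-.04):
    print(z,[np.round([d["fx"]*c[0]/c[2]+d["cx"],d["fy"]*c[1]/c[2]+d["cy"]],1) for p in((.008,-.0125),(.008,.0125),(-.008,0)) for c in[(T@[*p,z,1])[:3]]])
s=d["img"][205:290,245:312]
s=cv2.resize(np.clip(s.astype(float)*2.2,0,255).astype(np.uint8),None,fx=7,fy=7,interpolation=cv2.INTER_CUBIC)
cv2.imwrite("pics/w2.png",s[:,:,::-1])
E
```

```text
0 [array([255.5, 223.6]), array([291.5, 223.6]), array([273.6, 245.2])]
-0.01 [array([254.6, 228.1]), array([292.2, 228.1]), array([273.4, 250.5])]
-0.02 [array([253.5, 233. ]), array([293., 233.]), array([273.3, 256.4])]
-0.03 [array([252.4, 238.4]), array([293.8, 238.4]), array([273.2, 262.9])]
-0.04 [array([251.1, 244.4]), array([294.8, 244.4]), array([273., 270.])]
```

View pics/w2.png

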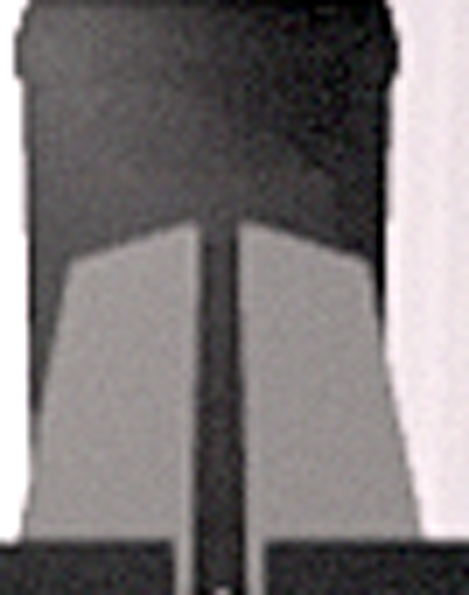

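Both views put the real fingertips about 27 mm above the reported TCP, and centred over the pad. I'll go down in small steps and watch the force.

```bash
echo '[[0,0,0.003,0,0,0,0],[0,0,0.006,0,0,0,0],[0,0,0.009,0,0,0,0],[0,0,0.012,0,0,0,0],[0,0,0.012,0,0,0,0]]' | python3 jog.py|grep -E "pos|force"; echo '[[0,0,0.002,0,0,0,0],[0,0,0.004,0,0,0,0],[0,0,0.004,0,0,0,0]]' | python3 jog.py|grep -E "pos|force"
```

```text
tool_pos: [0.5319, 0.1451, 0.0256]
force: [-0.2, -0.7, 0.1]
grip_force: 0.0
tool_pos: [0.532, 0.1451, 0.0219]
force: [0.4, 0.3, 0.1]
grip_force: 0.0
```

```bash
for i in 1; do echo '[[0,0,0.002,0,0,0,0],[0,0,0.003,0,0,0,0],[0,0,0.003,0,0,0,0]]' | python3 jog.py|grep -E "pos|force"; done; echo '[[0,0,0.002,0,0,0,0],[0,0,0.002,0,0,0,0],[0,0,0.002,0,0,0,0]]' | python3 jog.py|grep -E "pos|force"
```

```text
tool_pos: [0.5321, 0.1452, 0.019]
force: [0.1, -0.2, -0.0]
grip_force: 0.0
tool_pos: [0.5322, 0.1452, 0.0171]
force: [-0.5, 0.5, -1.3]
grip_force: 0.0
```

```bash
echo '[[0,0,0.001,0,0,0,0],[0,0,0.001,0,0,0,0],[0,0,0.001,0,0,0,0]]' | python3 jog.py|grep -E "pos|force"; echo '[[0,0,0.001,0,0,0,0],[0,0,0.001,0,0,0,0],[0,0,0.001,0,0,0,0]]' | python3 jog.py|grep -E "pos|force"
```

```text
tool_pos: [0.5321, 0.1452, 0.0161]
force: [-1.0, 0.2, -0.0]
grip_force: 0.0
tool_pos: [0.5321, 0.1452, 0.0151]
force: [0.5, 0.3, -1.0]
grip_force: 0.0
```

```bash
echo '[[0,0,0.001,0,0,0,0],[0,0,0.002,0,0,0,0],[0,0,0.002,0,0,0,0]]' | python3 jog.py|grep -E "pos|force"; python3 - <<'E'
from station import ctrl, cam, workorder, sensors
import cv2,numpy as np
a=[cv2.cvtColor(cam.get_image(n)["img"],cv2.COLOR_RGB2BGR) for n in("side","wrist")]
b=cv2.resize(a[0][195:260,215:295],None,fx=6,fy=6,interpolation=cv2.INTER_CUBIC)
c=cv2.resize(a[1][180:280,240:320],None,fx=3.9,fy=3.9,interpolation=cv2.INTER_CUBIC)
cv2.imwrite("pics/a3.png",np.clip(np.hstack([b,c]).astype(float)*2.2,0,255).astype(np.uint8))
E
```

```text
tool_pos: [0.5321, 0.1452, 0.013]
force: [0.1, -0.4, -0.1]
grip_force: 0.0
```

View pics/a3.png

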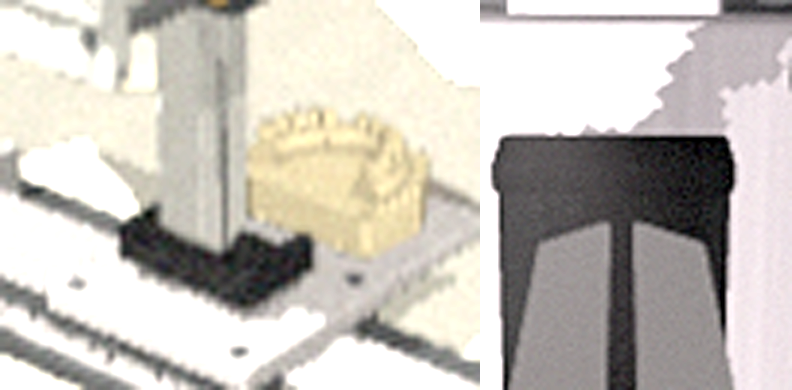

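The fingertips are now inside the saddle, a few mm above its floor: tip at about (252,237) in the side view, which puts it at z ≈ 47 mm. Contact should come within about 4 mm.

```bash
for i in 1; do echo '[[0,0,0.001,0,0,0,0],[0,0,0.002,0,0,0,0],[0,0,0.002,0,0,0,0]]' | python3 jog.py|grep -E "pos|force: \["; done; echo '[[0,0,0.001,0,0,0,0],[0,0,0.001,0,0,0,0],[0,0,0.001,0,0,0,0]]' | python3 jog.py|grep -E "pos|force: \["
```

```text
tool_pos: [0.5323, 0.1452, 0.0113]
force: [-1.6, 0.6, 4.6]
tool_pos: [0.5323, 0.1452, 0.0104]
force: [-1.3, -0.7, 7.0]
```

```bash
echo '[[0,0,0.001,0,0,0,0],[0,0,0.001,0,0,0,0],[0,0,0.001,0,0,0,0]]' | python3 jog.py|grep -E "pos|force: \["
```

```text
tool_pos: [0.5323, 0.1452, 0.0096]
force: [-2.6, -0.3, 8.4]
```

```bash
echo '[[0,0,0.001,0,0,0,0],[0,0,0.0015,0,0,0,0],[0,0,0.0015,0,0,0,0]]' | python3 jog.py|grep -E "pos|force: \["; echo '[[0,0,0.001,0,0,0,0],[0,0,0.0015,0,0,0,0],[0,0,0.0015,0,0,0,0]]' | python3 jog.py|grep -E "pos|force: \["
```

```text
tool_pos: [0.5324, 0.1452, 0.0081]
force: [-2.7, -0.8, 8.5]
tool_pos: [0.5325, 0.1452, 0.0069]
force: [-3.6, -1.7, 10.6]
```

The force plateaued at 8.5 N and then rose to 10.6 N, so the pad is fully down. I'll push along the rail (+tool x).

```bash
echo '[[0.004,0,0,0,0,0,0],[0.008,0,0,0,0,0,0],[0.012,0,0,0,0,0,0],[0.016,0,0,0,0,0,0],[0.02,0,0,0,0,0,0],[0.025,0,0,0,0,0,0],[0.03,0,0,0,0,0,0],[0.03,0,0,0,0,0,0]]' | python3 jog.py; python3 - <<'E'
from station import ctrl, cam, workorder, sensors
from h import *
s=sensors.read_state();d=cam.get_image("top");print(s["force"])
p=pad(d,(255,200,325,260));print(p)
E
```

```text
t: 8.25
tool_pos: [0.5129, 0.1684, 0.0069]
ee_rot: [180.0, 0.0, 130.3]
force: [-3.8, -1.2, 10.9]
opening: 0.003
grip_force: 5.2
[-3.79789913 -1.17236103 10.89458473]
(array([263.43162393, 207.28205128]), array([  0,   0,  26,  21, 234], dtype=int32))
```

```bash
echo '[[0.005,0,0,0,0,0,0],[0.01,0,0,0,0,0,0],[0.015,0,0,0,0,0,0],[0.02,0,0,0,0,0,0],[0.025,0,0,0,0,0,0],[0.03,0,0,0,0,0,0],[0.035,0,0,0,0,0,0],[0.035,0,0,0,0,0,0]]' | python3 jog.py; python3 - <<'E'
from station import ctrl, cam, workorder, sensors
import cv2,numpy as np
a=[cv2.cvtColor(cam.get_image(n)["img"],cv2.COLOR_RGB2BGR) for n in("side","wrist")]
b=cv2.resize(a[0][180:280,160:290],None,fx=3,fy=3,interpolation=cv2.INTER_CUBIC)
c=cv2.resize(a[1][20:320,140:420],None,fx=1,fy=1)
cv2.imwrite("pics/a4.png",np.clip(np.hstack([b,c]).astype(float)*1.8,0,255).astype(np.uint8))
E
```

```text
t: 9.1
tool_pos: [0.4904, 0.1952, 0.0069]
ee_rot: [179.9, 0.0, 130.3]
force: [-2.9, -0.2, 10.9]
opening: 0.005
grip_force: 5.1
```

View pics/a4.png

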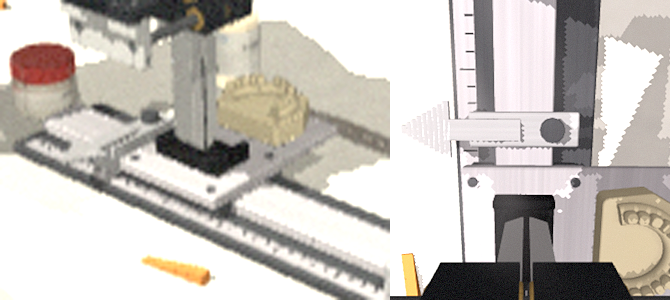

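The carriage has followed. About 18 px remain between its edge (row 186) and the stop (row 168), roughly 12 mm. I'll close that slowly, watching for the reaction force.

```bash
echo '[[0.002,0,0,0,0,0,0],[0.004,0,0,0,0,0,0],[0.006,0,0,0,0,0,0],[0.008,0,0,0,0,0,0],[0.01,0,0,0,0,0,0],[0.01,0,0,0,0,0,0]]' | python3 jog.py|grep -E "pos|force: \["; echo '[[0.001,0,0,0,0,0,0],[0.002,0,0,0,0,0,0],[0.003,0,0,0,0,0,0],[0.003,0,0,0,0,0,0]]' | python3 jog.py|grep -E "pos|force: \["
```

```text
tool_pos: [0.4842, 0.2026, 0.0069]
force: [-2.2, -0.0, 10.6]
tool_pos: [0.4825, 0.2046, 0.0069]
force: [0.2, -2.8, 9.5]
```

```bash
echo '[[0.001,0,0,0,0,0,0],[0.002,0,0,0,0,0,0],[0.003,0,0,0,0,0,0],[0.003,0,0,0,0,0,0]]' | python3 jog.py|grep -E "pos|force: \["; cat > gap.py <<'E'
from station import ctrl, cam, workorder, sensors
from h import *
d=cam.get_image("wrist");g=d["img"][100:235,:,:].mean(2)
# brightness along the rail direction, strip left of the screw holes over the carriage and stop
print(sensors.read_state()["t"],sensors.read_state()["force"].round(1));print(g[45:105,306:312].mean(1).round().astype(int).tolist());print(g[45:105,250:290].mean(1).round().astype(int).tolist())
E
python3 gap.py
```

```text
tool_pos: [0.4813, 0.2067, 0.0071]
force: [3.2, -5.4, 9.0]
10.65 [ 3.  -5.1  8.9]
[41, 41, 40, 40, 41, 42, 41, 39, 39, 43, 61, 75, 68, 95, 124, 126, 129, 126, 128, 122, 93, 64, 63, 62, 57, 53, 55, 55, 56, 56, 57, 56, 57, 56, 55, 55, 54, 55, 57, 63, 66, 68, 76, 94, 114, 117, 105, 112, 124, 128, 130, 130, 130, 130, 130, 130, 130, 130, 129, 129]
[136, 136, 136, 136, 136, 136, 136, 136, 136, 136, 141, 118, 58, 99, 128, 130, 131, 129, 128, 123, 121, 126, 128, 129, 128, 125, 124, 124, 125, 126, 125, 124, 124, 125, 124, 124, 126, 128, 128, 125, 121, 119, 122, 126, 123, 110, 103, 115, 124, 128, 130, 129, 130, 129, 129, 129, 129, 129, 130, 129]
```

There's about 6 N along the rail against 1–2 N of sliding friction, and no gap left in the image, so the carriage is at the stop. I'll lift straight off.

```bash
echo '[[0,0,-0.002,0,0,0,0],[0,0,-0.004,0,0,0,0],[0,0,-0.006,0,0,0,0],[0,0,-0.008,0,0,0,0],[0,0,-0.012,0,0,0,0],[0,0,-0.03,0,0,0,0],[0,0,-0.06,0,0,0,0],[0,0,-0.06,0,0,0,0]]' | python3 jog.py; python3 - <<'E'
from station import ctrl, cam, workorder, sensors
from h import *
s=sensors.read_state();d=cam.get_image("wrist");T=np.array(d["tool_from_camera"]);r=R.from_euler("xyz",s["ee_rot"],degrees=True)
g=d["img"].mean(2)
def h(u,v,z):
    O=s["tool_pos"]+r.apply(T[:3,3]);K=r.apply(T[:3,:3]@[(u-d["cx"])/d["fx"],(v-d["cy"])/d["fy"],1]);return r.inv().apply(O+K*(z-O[2])/K[2]-s["tool_pos"])
for v in range(120,215,2):print(v,g[v,250:290].mean().round(),g[v,298:302].mean().round(),h(272,v,.0315)[0].round(4),end=" | ")
t=cam.get_image("top");p=pad(t,(240,210,325,260))[0];q=hit(t,p,.046);c=np.array([.5269,.1544,.01]);y=np.array([-.6458,.7635,0]);print("\npad",p,(q-c)@y)
cv2.imwrite("pics/w5.png",d["img"][:,:,::-1])
E
```

```text
t: 11.45
tool_pos: [0.4813, 0.2077, 0.0694]
ee_rot: [179.7, 0.1, 130.3]
force: [-0.2, 0.4, -1.3]
opening: 0.011
grip_force: 0.0
120 137.0 48.0 0.078 | 122 137.0 46.0 0.0765 | 124 137.0 46.0 0.075 | 126 137.0 44.0 0.0736 | 128 136.0 44.0 0.0721 | 130 136.0 43.0 0.0706 | 132 136.0 46.0 0.0692 | 134 136.0 50.0 0.0677 | 136 136.0 44.0 0.0662 | 138 136.0 41.0 0.0647 | 140 139.0 42.0 0.0632 | 142 138.0 40.0 0.0617 | 144 135.0 41.0 0.0602 | 146 135.0 40.0 0.0587 | 148 137.0 39.0 0.0572 | 150 90.0 66.0 0.0556 | 152 135.0 98.0 0.0541 | 154 132.0 94.0 0.0526 | 156 125.0 81.0 0.0511 | 158 129.0 59.0 0.0495 | 160 121.0 43.0 0.048 | 162 121.0 43.0 0.0464 | 164 121.0 43.0 0.0449 | 166 121.0 43.0 0.0433 | 168 123.0 44.0 0.0417 | 170 126.0 54.0 0.0402 | 172 121.0 88.0 0.0386 | 174 129.0 101.0 0.037 | 176 107.0 82.0 0.0354 | 178 127.0 100.0 0.0338 | 180 131.0 106.0 0.0322 | 182 132.0 105.0 0.0306 | 184 123.0 105.0 0.029 | 186 124.0 105.0 0.0274 | 188 121.0 106.0 0.0258 | 190 120.0 106.0 0.0242 | 192 120.0 106.0 0.0226 | 194 117.0 106.0 0.0209 | 196 118.0 106.0 0.0193 | 198 99.0 107.0 0.0177 | 200 26.0 107.0 0.016 | 202 30.0 108.0 0.0143 | 204 33.0 107.0 0.0127 | 206 34.0 108.0 0.011 | 208 34.0 107.0 0.0094 | 210 34.0 106.0 0.0077 | 212 35.0 108.0 0.006 | 214 35.0 107.0 0.0043 | 
pad [247.81854839 219.77016129] 0.06880683139568769
```

The stop measures 20 mm along the rail and the carriage edge is directly at its near face, with only a seam line at row 176. The fingers are clear and the contact force is near zero.

```bash
echo '[[0,0,0,0,0,0,0],[0,0,0,0,0,0,0],[0,0,0,0,0,0,0]]' | python3 jog.py|grep force; python3 -c "
from station import ctrl, cam, workorder, sensors
print(workorder.close_job())"
```

```text
force: [0.3, 0.4, 0.7]
grip_force: 0.0
the job is handed in; nothing more can be done
None
```

I pressed the pad, pushed the carriage against the index stop, lifted straight off, and handed the job in after about 12 s on the robot's clock; no verdict came back. The last images show the carriage touching the stop, but I didn't measure that the pad had sprung back up or that the bystanders hadn't moved.

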